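# Slide the carving board along the catch tray's rails into its locating slots

## Robot

A 7-joint arm with a two-finger parallel gripper is mounted at the origin on the work surface. World frame = base frame: x ahead of the robot, y to its left, z up, the work surface at z = 0. Lengths are in m, angles in rad, forces in N, time in s.
With the tool pointing down it reaches from about 0.425 to 0.875 m from the base axis. Payload 8.4 kg.
Tool frame: the origin (TCP) lies midway between the tips of the shut fingers; the grasp point (between the pads) lies 19 mm behind it; z points along the fingers, x is the direction in which the jaws open and shut, and the axes are right-handed (so a half turn about z gives the same grasp; the last joint's range is limited). The gripper opens to 87 mm and grips with 3 to 60 N. Pads are 19 mm wide; open, the fingers measure 117 mm over their backs; the gripper's body (75 mm by 190 mm) begins 51 mm behind the grasp point.
Start: joints at [-1.306, 0.333, 0.04, 1.465, -0.013, 1.343, -0.059], TCP at [0.231, 0.607, 0.223] pointing down, gripper open.
Joint ranges: [-2.58, 2.58], [-0.38, 2.09], [-1.3, 1.39], [0.25, 2.4], [-1.5, 4.64], [0.08, 2.09], [-2.65, 2.65]. Speed limits (rad/s): [2.22, 2.22, 2.79, 2.79, 3.14, 3.14, 3.14].

## Interface

Orientations are given as a unit quaternion [x, y, z, w].
In Python, from station import env gives the robot as it stands.
- The arm moves only by the tool send_rows, never from a script. Its argument "series" is a list of rows, each an object with "offset": the shift along the tool's x, y, z in cm, a list of three; "turn": the turn about the tool's z in rad. In form: [{"offset": [tx, ty, tz], "turn": turn}, ...]. A call has 1 to 10 rows; each row shifts and turns the commanded pose from where the row before left it, along the tool's axes as they then stand; what a row does not reach is not made up. A row lasts 1/10 s, in which the tool goes at most 50 mm and 8.59 degrees, less where a joint would pass 70% of its speed; a pose out of reach is approached as far as the arm can. A call with a gripper value outside its range is refused whole. "hand" is the opening, from 0 (shut) to 1 (fully open), set as the call begins (left out, the last holds). The fingers move at their own pace and stop on an object; the grip force is fixed at half the most. Time passes only in rows, so rows that do not move let the fingers close. It gives the time, the measured TCP pose, the force and the opening at its end, in the units of the state.
- env.get_state(): the state, without advancing time (a new reading comes with each control period).
- env.grab_frame(name): name is "side" or "top"; returns the picture (420x560x3 uint8, red, green, blue); there is no depth.
- env.get_calibration(name): a dict with "fx", "fy", "cx", "cy" (pixels), "k1" (the pictures are not rectified: a ray, as slopes to the right and down, at radius r is drawn at 1 + k1 r^2 times it, then the intrinsics apply), "camera_from_world" (4x4, takes a point from world to camera coordinates). Camera axes: x right, y down, z forward; pixel columns grow to the right and rows downward; lengths in m; the calibration is good to about 2 mm. A picture is of the moment at which its call begins. get_calibration takes no time and is no camera call.
- env.finish_job(): hands the job in, once; it reports no verdict.
Trained networks look in the newest picture that a camera, given by its name, has taken for a name from the list of things; names that differ only in an ending like _2 or _b are one class to them, and where a whole thing is asked for, a point or a joint stands for the part that bears it (a point fixed in the world has none). Each returns a list of dicts, best first, with "conf" (0 to 1); they miss things now and then, are a little off and sometimes report something else, mostly with a low value. They report only what shows in the picture. A call takes as long as a camera call.
- env.look_for(camera, name): "position" ([x, y, z] in m, in world coordinates, good to about 4 mm: the middle of the surface that is visible of it).
- env.silhouettes(camera, name): "pixels" (420x560 bool, what is visible of it).
The state is a dict: "clock": time; "joint_positions": joint angles; "qd": joint speeds; "joint_torque": joint torques, N m; "eef_pos": TCP position; "orientation": TCP orientation; "force": force on the tool from outside, world axes, zero at the start; "wrist_torque": the same for the moment, N m; "finger_gap": opening from 0.0 (shut) to 1.0 (fully open).
Only numpy, scipy, OpenCV 4.12 (cv2) and the standard library are available. Lean on these libraries where they do the work, as an engineer would, in place of code of your own. Each camera call takes 0.05 s, during which the arm holds its last target.

## Task

Get the carving place ready: with the fingertips, gently push the wooden carving board along the two rails of the catch tray until you feel it drop into the locating slots in the middle, without ramming it. Only push it: do not lift it, tip it or take it off the rails. Leave the brush, the bone ring, the burr case and the handpiece rest where they are.

Things in the scene. Friction and masses are not known exactly. Their poses are not given: they have to be found in the camera images.
- tray: Fixed grey open catch tray on the table, 252 mm (its x) by 500 mm (its y) by 68 mm high, 5 mm floor. Origin: centre of its underside. Its y runs along its two rails; yaw within 0.35 rad of the robot's axes. Each aluminium rail has a level running face 60 mm above the table, from 100 to 120 mm either side of the middle line, and an outer lip 8 mm higher. Open between the rails.
- seat (a point): Middle of the tray, 52 mm above the table, tray's axes: where the board's origin lies when the board is home. Each rail has two dark locating slots, 22 mm long along y and 8 mm deep (floors 52 mm above the table), centred 65 mm either side of this point (y = +-65 mm).
- board: Loose wooden board, 0.34 to 0.55 kg, 210 mm (its x, across the rails) by 160 mm (its y, along them). Origin: its centre at the level of its battens' undersides; board underside 10 mm, top 24 mm above that. Axes parallel to the tray's. At the start it rides on the running faces (origin 60 mm above the table), 55 to 95 mm to either side of the seat along the tray's y.
- board_top (a point): Centre of the board's top (cork pad), 24 mm above its origin. Below the board are two dark cross battens 237 x 16 x 10 mm, 65 mm either side of its middle; their ends ride on the rails, 1.5 mm play to each lip. Over the slots (6 mm longer than the battens are wide) both battens drop, the board falls 8 mm and the slot walls stop it. Sliding it takes about 1 to 6 N.
- board_left_edge (a point): Middle of the board's 14 mm thick edge that looks to its +y, 80 mm from its centre, 17 mm above its origin. A place to push towards -y; fingers can reach down between the rails behind it, with 69 mm or more of room to the tray's end wall (68 mm high, 6 mm thick).
- board_right_edge (a point): The same on the -y edge: a place to push towards +y.
- brush: Bench brush with wooden handle, about 160 by 36 by 20 mm, lying on the tray's floor across the tray, on the other side of the middle from the board (it may lie partly under the board, well clear of it); its top is 25 mm above the table. Origin: under its middle. Leave alone.
- bone_ring: Off-white bone ring blank, 54 mm outside diameter, 34 mm high, standing on the table on the far side of the tray. Origin: centre of its underside. Leave alone.
- burr_case: Open orange plastic case of burrs, 115 by 165 mm, 22 mm high with a lid leaning up behind it to about 105 mm, on the table on the far side of the tray. Origin: centre of the case's underside. Leave alone.
- handpiece_rest: Wooden rest 60 by 120 mm with two silver handpieces on it, 33 mm high, about 160 mm long, on the table on the far side of the tray. Origin: centre of its underside. Leave alone.

How it is judged:
On the way:
1. the fingers push the board along the rails towards the slots while it still rides on the running faces (contact force between the fingers and board above 0.3 N and distance of board from where it was at the start of the episode above 0.015 m and horizontal distance between board and seat below 0.085 m and z of board in the frame of tray above 0.0575 m), for 0.02 s.
At the end, for the whole second after the job is handed in: The board lies at rest, level, with both battens down in the slots: its origin within 2.5 mm of the seat's height and 6.5 mm of it horizontally, square to the rails; brush, ring, case and rest within 20 mm of where they were (z of board in the frame of seat between -0.0025 and 0.0025 m and horizontal distance between board and seat below 0.0065 m and angle between the y axis of board and the y axis of tray, either way round below 0.07 rad and angle between board's own z axis and vertical below 0.025 rad and linear speed of board below 0.01 m/s and distance of each of brush, bone_ring, burr_case, handpiece_rest from where it was at the start of the episode below 0.02 m); the robot touches nothing.
It fails at once if the board is lifted off the rails (z of board in the frame of tray above 0.068 m).
It fails at once if the board is tipped up (angle between board's own z axis and vertical above 0.12 rad).
It fails at once if the board is rammed or pressed with more than 60 N (contact force between the fingers and board above 60 N).
It fails at once if the brush, bone ring, burr case or handpiece rest is moved by more than 20 mm (distance of any of brush, bone_ring, burr_case, handpiece_rest from where it was at the start of the episode above 0.02 m).
It also fails if it takes over 32 s, if anything falls off the work surface, if the arm or the gripper's body presses on something with over 40 N, if the wrist force passes 120 N, or if a joint passes its speed limit or range.

## Working session

There is one attempt and no reset: what is moved stays moved. The work goes in short steps, Python scripts to look and compute and a tool call to move; the robot and the scene stay as the last step left them, time stands still between calls to the robot, and variables do not carry over. Pictures are saved under pics/ and viewed, and the job is handed in when it is done.

Besides the shell and the picture viewer there is one more tool, called in YAML: its name, and indented under it one key for each argument. send_rows: Moves the arm, as the interface text tells. Its arguments: {"type":"object","properties":{"series":{"type":"array"},"hand":{"type":"number"}},"required":["series"]}

```bash
ls; mkdir -p pics; python3 - <<'E'
from station import env
import cv2,numpy as np
s=env.get_state();print({k:np.round(v,3) for k,v in s.items()})
for c in("top","side"):
    im=env.grab_frame(c);cv2.imwrite(f"pics/{c}0.png",im[:,:,::-1])
    k=env.get_calibration(c);print(c,{a:np.round(b,4) for a,b in k.items()})
for n in("board_top","board","tray","brush"):
    for c in("top","side"):
        r=env.look_for(c,n);print(c,n,[(np.round(d['position'],3),round(d['conf'],2)) for d in r[:2]])
E
```

```text
pics
{'clock': np.float64(0.0), 'joint_positions': array([-1.306,  0.334,  0.04 ,  1.466, -0.013,  1.343, -0.058]), 'qd': array([ 0.   ,  0.001, -0.002,  0.001, -0.001, -0.   ,  0.001]), 'joint_torque': array([-0.0000e+00, -6.5637e+01,  1.3350e+00, -4.0380e+01, -6.0000e-02,
        4.5000e-02,  0.0000e+00]), 'eef_pos': array([0.231, 0.607, 0.222]), 'orientation': array([ 0.823,  0.568, -0.001,  0.001]), 'force': array([-0.308, -0.291, -0.259]), 'wrist_torque': array([-0.024, -0.004,  0.013]), 'finger_gap': np.float64(1.003)}
top {'fx': np.float64(453.2717), 'fy': np.float64(453.2717), 'cx': np.float64(279.3111), 'cy': np.float64(203.9774), 'k1': np.float64(-0.0957), 'camera_from_world': array([[ 0.0165, -0.9999, -0.0034,  0.0282],
       [-0.9838, -0.0157, -0.1786,  0.6094],
       [ 0.1786,  0.0063, -0.9839,  0.7342],
       [ 0.    ,  0.    ,  0.    ,  1.    ]])}
side {'fx': np.float64(433.217), 'fy': np.float64(433.217), 'cx': np.float64(279.0455), 'cy': np.float64(219.1593), 'k1': np.float64(0.0359), 'camera_from_world': array([[-0.9956, -0.0925, -0.0135,  0.592 ],
       [-0.0389,  0.5419, -0.8395,  0.0447],
       [ 0.085 , -0.8353, -0.5431,  0.7587],
       [ 0.    ,  0.    ,  0.    ,  1.    ]])}
top board_top [(array([ 0.504, -0.152,  0.086]), 0.82)]
side board_top [(array([ 0.501, -0.12 ,  0.082]), 0.92)]
top board [(array([ 0.501, -0.149,  0.083]), 0.6)]
side board [(array([ 0.506, -0.121,  0.087]), 0.94), (array([0.474, 0.072, 0.017]), 0.71)]
top tray [(array([0.487, 0.023, 0.003]), 0.75)]
side tray [(array([0.474, 0.072, 0.017]), 0.9)]
top brush [(array([ 0.509, -0.002,  0.025]), 0.95)]
side brush [(array([0.506, 0.01 , 0.02 ]), 0.85)]
```

View pics/top0.png

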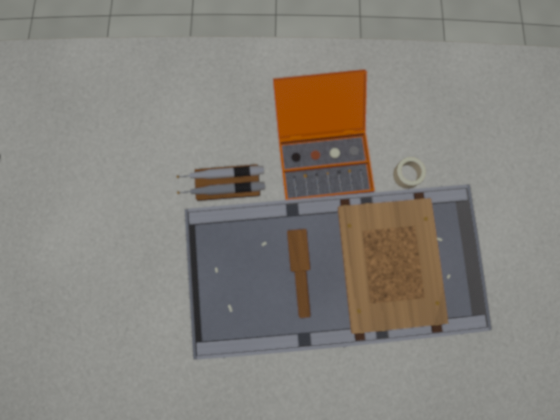

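View pics/side0.png

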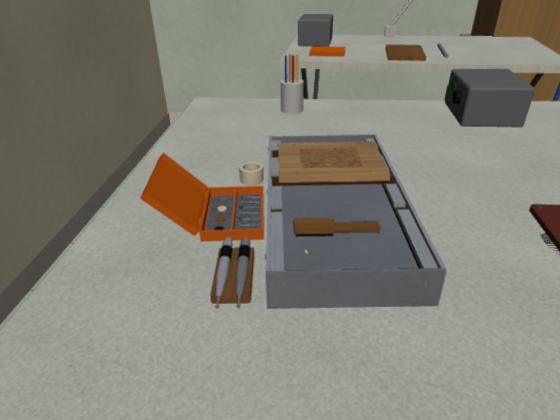

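```bash
cat > h.py <<'E'
from station import env
import cv2,numpy as np
def K(c):
    k=env.get_calibration(c);return k,np.array([[k['fx'],0,k['cx']],[0,k['fy'],k['cy']],[0,0,1.]]),np.array([k['k1'],0,0,0.])
def to_plane(c,px,z):
    k,M,D=K(c);T=np.array(k['camera_from_world']);R=T[:3,:3];o=-R.T@T[:3,3]
    u=cv2.undistortPoints(np.array(px,float).reshape(-1,1,2),M,D).reshape(-1,2)
    d=np.c_[u,np.ones(len(u))]@R
    return (o+d*((z-o[2])/d[:,2])[:,None])
def proj(c,P):
    k,M,D=K(c);T=np.array(k['camera_from_world'])
    return cv2.projectPoints(np.array(P,float).reshape(-1,1,3),cv2.Rodrigues(T[:3,:3])[0],T[:3,3],M,D)[0].reshape(-1,2)
E
python3 - <<'E'
from h import *
im=env.grab_frame("top")
T=np.array(env.get_calibration("top")['camera_from_world']);print("cam",-T[:3,:3].T@T[:3,3])
np.save("top.npy",im)
def rect(m,z):
    cs,_=cv2.findContours(m.astype(np.uint8),cv2.RETR_EXTERNAL,cv2.CHAIN_APPROX_NONE)
    p=np.vstack([c.reshape(-1,2) for c in cs if len(c)>40])
    w=to_plane("top",p,z)[:,:2]
    return w,cv2.minAreaRect((w*1000).astype(np.float32))
for n,z in(("tray",.068),("board",.084),("board_top",.084),("brush",.025)):
    for d in env.silhouettes("top",n)[:1]:
        w,r=rect(d['pixels'],z);print(n,round(d['conf'],2),d['pixels'].sum(),r)
        np.save(f"m_{n}.npy",d['pixels'])
cv2.imwrite("pics/crop.png",cv2.resize(im[170:370,170:500,::-1],None,fx=2.4,fy=2.4,interpolation=cv2.INTER_CUBIC))
E
```

```text
cam [0.4679836  0.03318252 0.83135351]
tray 0.66 30210 ((496.328857421875, -59.61322021484375), (254.78550720214844, 502.7882080078125), 5.80541467666626)
board 0.55 12689 ((505.6580810546875, -149.45462036132812), (234.6529998779297, 162.63916015625), 5.7024922370910645)
board_top 0.95 12714 ((506.2998046875, -150.70538330078125), (233.73048400878906, 165.54141235351562), 5.988899230957031)
brush 0.7 1411 ((492.82513427734375, -0.9155406951904297), (156.53787231445312, 36.277828216552734), 5.561784267425537)
```

View pics/crop.png

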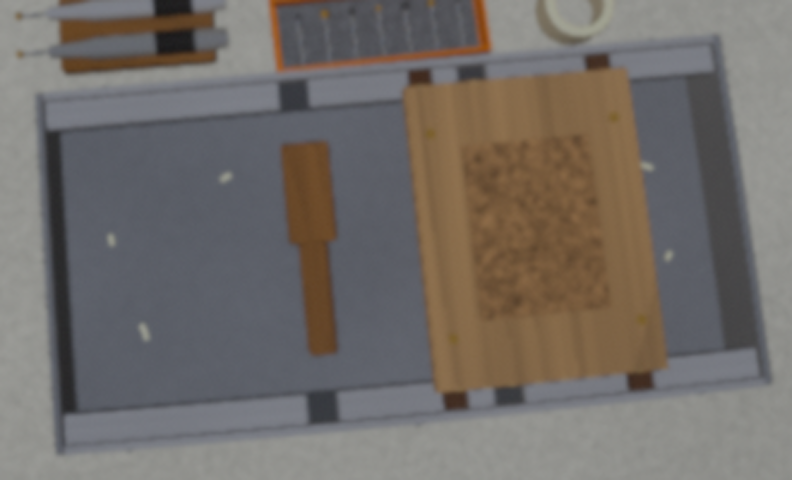

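send_rows:
  series:
    - {"offset":[0,0,0],"turn":0.138}
    - {"offset":[0,0,0],"turn":0.138}
    - {"offset":[0,0,0],"turn":0.138}
    - {"offset":[0,0,0],"turn":0.138}
    - {"offset":[0,0,0],"turn":0.138}
    - {"offset":[0,0,0],"turn":0.138}
    - {"offset":[0,0,0],"turn":0.138}
    - {"offset":[0,0,0],"turn":0.138}
    - {"offset":[0,0,0],"turn":0}

```text
clock: 1.65
eef_pos: [0.2312, 0.6075, 0.2225]
orientation: [0.999, 0.05, 0.0, 0.0]
force: [0.7, -0.5, -0.3]
finger_gap: 0.999
```

send_rows:
  series:
    - {"offset":[2.1,3.8,0],"turn":0}
    - {"offset":[2.1,3.8,0],"turn":0}
    - {"offset":[2.1,3.8,0],"turn":0}
    - {"offset":[2.1,3.8,0],"turn":0}
    - {"offset":[2.1,3.8,0],"turn":0}
    - {"offset":[2.1,3.8,0],"turn":0}
    - {"offset":[2.1,3.8,0],"turn":0}
    - {"offset":[2.1,3.8,0],"turn":0}
    - {"offset":[2.1,3.8,0],"turn":0}
    - {"offset":[2.1,3.8,0],"turn":0}

```text
clock: 2.65
eef_pos: [0.48, 0.2495, 0.2229]
orientation: [0.999, 0.054, 0.0, -0.0]
force: [0.5, 0.5, -0.6]
finger_gap: 0.999
```

send_rows:
  series:
    - {"offset":[-0.15,4.3,0],"turn":0}
    - {"offset":[-0.15,4.3,0],"turn":0}
    - {"offset":[-0.15,4.3,0],"turn":0}
    - {"offset":[-0.15,4.3,0],"turn":0}
    - {"offset":[-0.15,4.3,0],"turn":0}
    - {"offset":[-0.15,4.3,0],"turn":0}
    - {"offset":[-0.15,4.3,0],"turn":0}
    - {"offset":[-0.15,4.3,0],"turn":0}
    - {"offset":[-0.15,4.3,0],"turn":0}
    - {"offset":[-0.15,4.3,0],"turn":0}

```text
clock: 3.65
eef_pos: [0.5085, -0.1799, 0.223]
orientation: [0.999, 0.054, 0.001, -0.0]
force: [1.5, 0.4, -0.9]
finger_gap: 0.998
```

send_rows:
  series:
    - {"offset":[0,4.3,0],"turn":0}
    - {"offset":[0,4.3,0],"turn":0}
    - {"offset":[0,0,3],"turn":0}
    - {"offset":[0,0,2],"turn":0}
    - {"offset":[0,0,0],"turn":0}
    - {"offset":[0,0,0],"turn":0}

```text
clock: 4.25
eef_pos: [0.5174, -0.2637, 0.173]
orientation: [0.999, 0.053, -0.0, 0.0]
force: [-0.2, 0.6, 0.1]
finger_gap: 0.997
```

```bash
python3 - <<'E'
from h import *
s=env.get_state();q=s['orientation'];print({k:np.round(s[k],4) for k in('clock','eef_pos','orientation','joint_positions','force')})
a=2*np.arctan2(q[1],q[0]);c=np.array([.4963,-.0596]);t=np.radians(5.8)
d=s['eef_pos'][:2]-c;print("yaw",a,"in tray",d@[np.cos(t),np.sin(t)],d@[-np.sin(t),np.cos(t)])
for n in("top","side"):
    im=env.grab_frame(n);cv2.imwrite(f"pics/{n}1.png",im[:,:,::-1])
E
```

```text
{'clock': np.float64(4.25), 'eef_pos': array([ 0.5174, -0.2637,  0.173 ]), 'orientation': array([ 9.986e-01,  5.270e-02, -1.000e-04,  1.000e-04]), 'joint_positions': array([-0.3467,  0.3027,  0.898 ,  1.7388, -0.2505,  1.221 ,  0.7215]), 'force': array([-0.225 ,  0.5546,  0.0731])}
yaw 0.1055272342493659 in tray 0.0004062478470096781 -0.2052111984314033
```

View pics/top1.png

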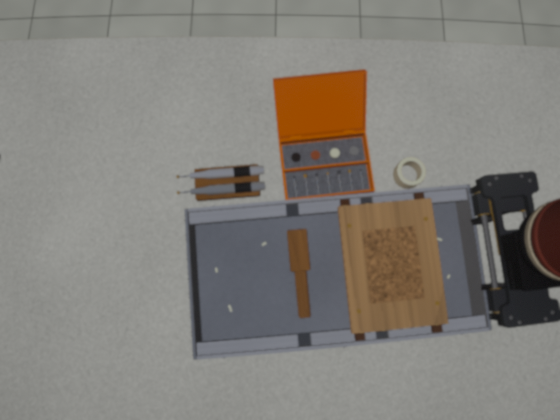

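View pics/side1.png

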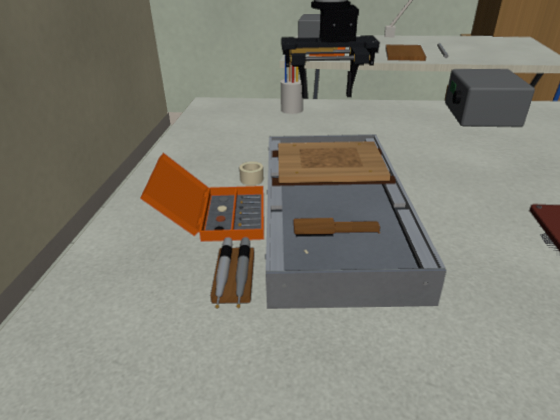

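send_rows:
  series:
    - {"offset":[0,0,2.5],"turn":0}
    - {"offset":[0,0,2.5],"turn":0}
    - {"offset":[0,0,2.5],"turn":0}
    - {"offset":[0,0,2],"turn":0}
    - {"offset":[0,0,1.5],"turn":0}
    - {"offset":[0,0,0.5],"turn":0}
    - {"offset":[0,0,0],"turn":0}
    - {"offset":[0,0,0],"turn":0}

```text
clock: 5.15
eef_pos: [0.518, -0.2641, 0.0586]
orientation: [0.999, 0.052, 0.001, 0.0]
force: [-0.5, -0.7, 0.2]
finger_gap: 0.999
```

```bash
python3 - <<'E'
from h import *
im=env.grab_frame("top");cv2.imwrite("pics/crop2.png",cv2.resize(im[170:370,170:500,::-1],None,fx=2.4,fy=2.4,interpolation=cv2.INTER_CUBIC))
print(env.get_state()['force'])
E
```

```text
[ 0.20395103 -0.53683427 -0.00631604]
```

View pics/crop2.png

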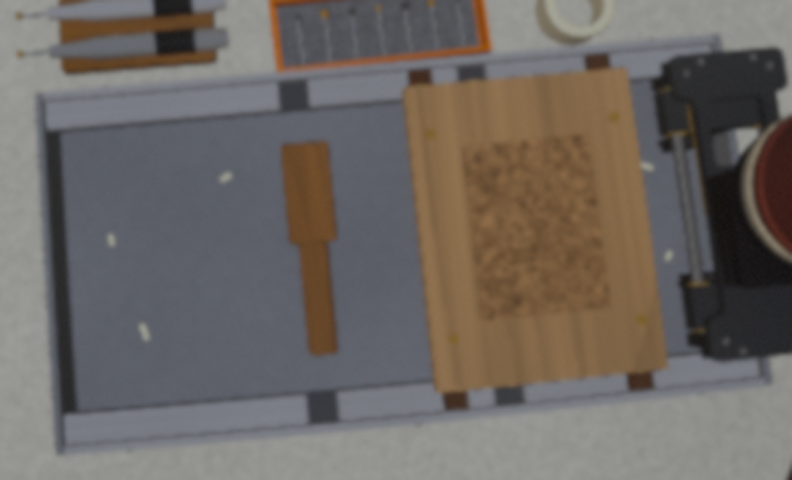

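send_rows:
  series:
    - {"offset":[0,-0.5,0],"turn":0}
    - {"offset":[0,-0.5,0],"turn":0}
    - {"offset":[0,-0.3,0],"turn":0}
    - {"offset":[0,-0.3,0],"turn":0}
    - {"offset":[0,-0.3,0],"turn":0}
    - {"offset":[0,-0.3,0],"turn":0}
    - {"offset":[0,-0.3,0],"turn":0}

```text
clock: 5.9
eef_pos: [0.5147, -0.2391, 0.0576]
orientation: [0.999, 0.051, 0.0, 0.0]
force: [0.2, -1.9, -0.7]
finger_gap: 1.001
```

send_rows:
  series:
    - {"offset":[0,-0.3,0],"turn":0}
    - {"offset":[0,-0.3,0],"turn":0}
    - {"offset":[0,-0.3,0],"turn":0}

```text
clock: 6.2
eef_pos: [0.5138, -0.23, 0.0576]
orientation: [0.999, 0.051, 0.0, 0.0]
force: [-0.4, -2.3, 0.9]
finger_gap: 1.002
```

send_rows:
  series:
    - {"offset":[0,-0.3,0],"turn":0}
    - {"offset":[0,-0.3,0],"turn":0}
    - {"offset":[0,-0.3,0],"turn":0}

```text
clock: 6.5
eef_pos: [0.5129, -0.2208, 0.0576]
orientation: [0.999, 0.051, 0.0, 0.0]
force: [-0.5, -2.5, -0.4]
finger_gap: 1.001
```

```bash
cat >> h.py <<'E'
def rep(tag):
    im=env.grab_frame("top");cv2.imwrite(f"pics/{tag}.png",cv2.resize(im[170:370,170:500,::-1],None,fx=2.4,fy=2.4,interpolation=cv2.INTER_CUBIC))
    s=env.get_state();q=s['orientation'];a=2*np.arctan2(q[1],q[0]);c=np.array([.4963,-.0596]);t=np.radians(5.8)
    d=s['eef_pos'][:2]-c;print(s['clock'],"yaw",a,"TCP in tray",d@[np.cos(t),np.sin(t)],d@[-np.sin(t),np.cos(t)],s['eef_pos'][2],s['force'])
E
python3 -c "
from h import *;rep('crop3')"
```

```text
6.55 yaw 0.10328496938786455 TCP in tray 0.00029890175094836856 -0.1616009924088817 0.0575689335296554 [ 0.05252716 -0.92322218  0.51096262]
```

View pics/crop3.png

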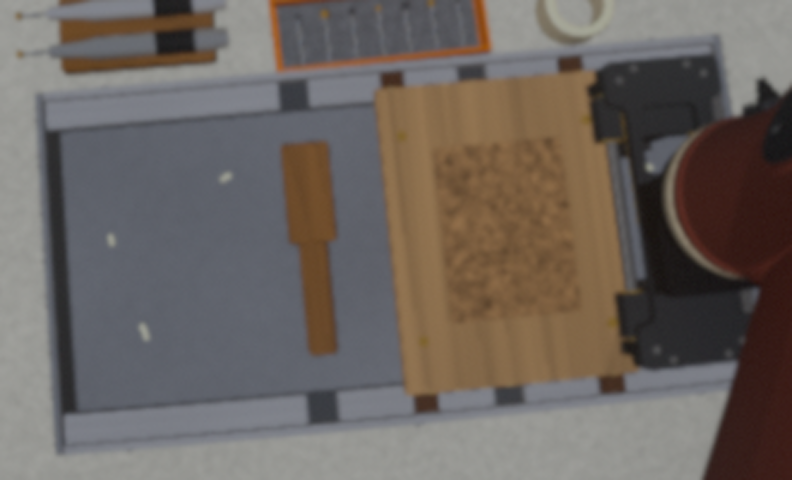

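send_rows:
  series:
    - {"offset":[0,-0.3,0],"turn":0}
    - {"offset":[0,-0.3,0],"turn":0}
    - {"offset":[0,-0.3,0],"turn":0}
    - {"offset":[0,-0.3,0],"turn":0}
    - {"offset":[0,-0.3,0],"turn":0}
    - {"offset":[0,-0.3,0],"turn":0}
    - {"offset":[0,-0.3,0],"turn":0}
    - {"offset":[0,-0.3,0],"turn":0}
    - {"offset":[0,-0.3,0],"turn":0}
    - {"offset":[0,-0.3,0],"turn":0}

```text
clock: 7.55
eef_pos: [0.5098, -0.191, 0.0576]
orientation: [0.999, 0.051, 0.0, 0.0]
force: [0.2, -3.8, 0.8]
finger_gap: 0.998
```

send_rows:
  series:
    - {"offset":[0,-0.3,0],"turn":0}
    - {"offset":[0,-0.3,0],"turn":0}
    - {"offset":[0,-0.3,0],"turn":0}
    - {"offset":[0,-0.3,0],"turn":0}
    - {"offset":[0,-0.3,0],"turn":0}
    - {"offset":[0,-0.3,0],"turn":0}
    - {"offset":[0,-0.3,0],"turn":0}
    - {"offset":[0,-0.3,0],"turn":0}

```text
clock: 8.35
eef_pos: [0.5073, -0.1671, 0.0576]
orientation: [0.999, 0.051, -0.0, 0.0]
force: [0.4, -3.4, 1.4]
finger_gap: 1.002
```

```bash
python3 -c "
from h import *;rep('crop4')"
```

```text
8.4 yaw 0.10340243408356772 TCP in tray 0.00022250442825930836 -0.10751384221394322 0.05754615169703144 [-0.20804834 -3.31619624  2.93178478]
```

View pics/crop4.png

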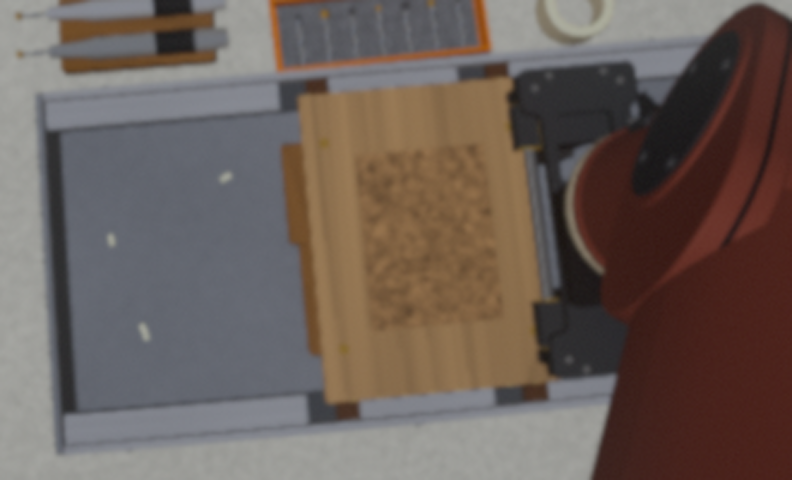

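send_rows:
  series:
    - {"offset":[0,-0.2,0],"turn":0}
    - {"offset":[0,-0.2,0],"turn":0}
    - {"offset":[0,-0.2,0],"turn":0}
    - {"offset":[0,-0.2,0],"turn":0}
    - {"offset":[0,-0.2,0],"turn":0}

```text
clock: 8.9
eef_pos: [0.5063, -0.1572, 0.0576]
orientation: [0.999, 0.051, -0.0, 0.0]
force: [0.6, -3.5, 1.3]
finger_gap: 1.001
```

send_rows:
  series:
    - {"offset":[0,-0.1,0],"turn":0}
    - {"offset":[0,-0.1,0],"turn":0}

```text
clock: 9.1
eef_pos: [0.5061, -0.1552, 0.0575]
orientation: [0.999, 0.051, -0.0, -0.0]
force: [0.4, -2.8, 1.4]
finger_gap: 1.003
```

send_rows:
  series:
    - {"offset":[0,-0.1,0],"turn":0}
    - {"offset":[0,-0.1,0],"turn":0}

```text
clock: 9.3
eef_pos: [0.5058, -0.153, 0.0575]
orientation: [0.999, 0.051, -0.0, -0.0]
force: [0.3, -0.0, -0.5]
finger_gap: 0.995
```

```bash
python3 -c "
from h import *;rep('crop5')"
```

```text
9.35 yaw 0.10330744883375259 TCP in tray 6.456827555123334e-06 -0.09363319007131525 0.05742866014306909 [-0.33831914 -1.92447345  0.28874823]
```

View pics/crop5.png

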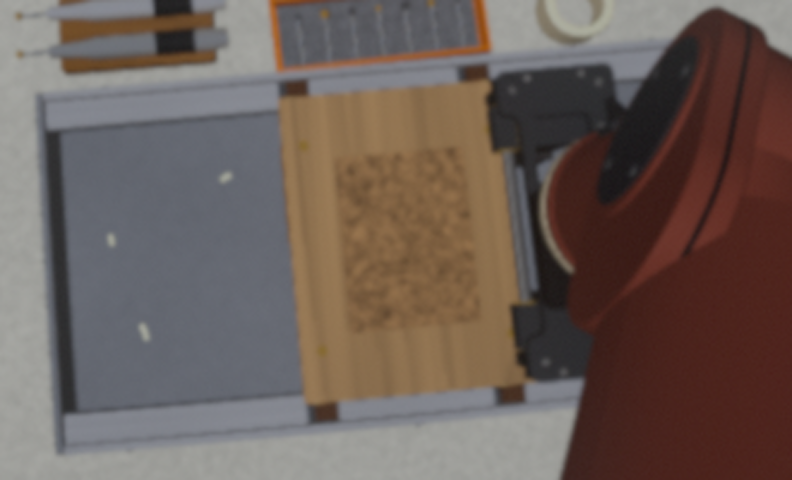

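send_rows:
  series:
    - {"offset":[0,0.2,0],"turn":0}
    - {"offset":[0,0.5,0],"turn":0}
    - {"offset":[0,1,0],"turn":0}
    - {"offset":[0,1,0],"turn":0}
    - {"offset":[0,1.3,0],"turn":0}
    - {"offset":[0,2,0],"turn":0}
    - {"offset":[0,2,0],"turn":0}
    - {"offset":[0,1,0],"turn":0}
    - {"offset":[0,0,0],"turn":0}

```text
clock: 10.25
eef_pos: [0.5147, -0.2452, 0.0576]
orientation: [0.999, 0.05, -0.0, 0.001]
force: [0.9, -0.5, 0.3]
finger_gap: 1.002
```

```bash
python3 - <<'E'
from h import *
rep('crop6')
im=env.grab_frame("side");cv2.imwrite("pics/side6.png",cv2.resize(im[110:320,240:450,::-1],None,fx=2.8,fy=2.8,interpolation=cv2.INTER_CUBIC))
c=np.array([.4963,-.0596]);t=np.radians(5.8);X=np.array([np.cos(t),np.sin(t)]);Y=np.array([-np.sin(t),np.cos(t)])
for cam in("top","side"):
  for n in("board_top","board"):
    r=env.look_for(cam,n)
    for d in r[:1]:
        p=np.array(d['position']);e=p[:2]-c;print(cam,n,d['conf'],e@X,e@Y,p[2])
  # overlay predicted top outline for z=.076 and .084
E
```

```text
10.3 yaw 0.10125324140313122 TCP in tray -0.00014149417747837717 -0.18506101466899902 0.05741643055625964 [ 0.56849592 -0.13554115 -0.47325889]
top board_top 0.69 -0.006761356095517752 -0.0032332744624614163 0.0764
top board 0.67 0.004286361684796241 0.1005817433906726 0.0059
side board_top 0.83 -0.002680425598091064 0.023089073576328223 0.0716
side board 0.6 0.0016426886476461101 0.026067442797614318 0.077
```

View pics/crop6.png

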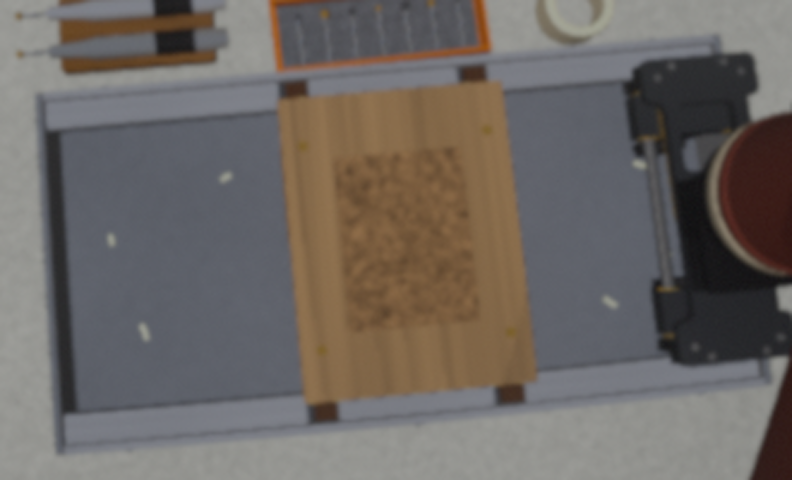

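View pics/side6.png

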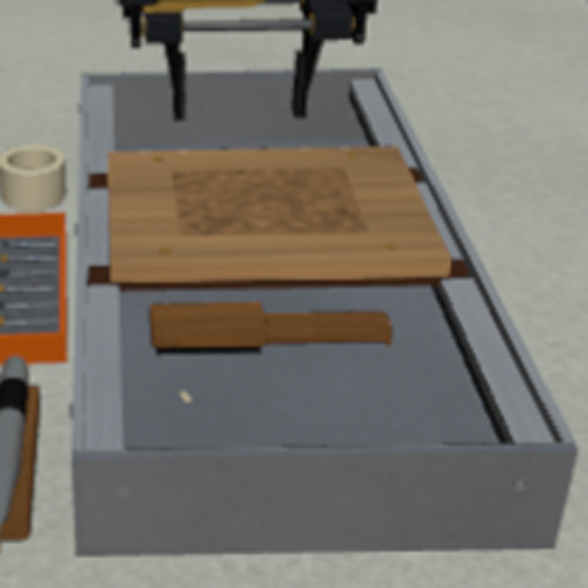

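```bash
python3 - <<'E'
from h import *
c=np.array([.4963,-.0596]);t=np.radians(5.8);R=np.array([[np.cos(t),-np.sin(t)],[np.sin(t),np.cos(t)]])
def W(p):
    p=np.array(p,float);return np.c_[p[:,:2]@R.T+c,p[:,2]]
r=env.look_for("top","board_top")
def box(y0,z):return W([[-.105,y0-.08,z],[.105,y0-.08,z],[.105,y0+.08,z],[-.105,y0+.08,z]])
tr=W([[-.126,-.25,.068],[.126,-.25,.068],[.126,.25,.068],[-.126,.25,.068]])
for cam,(a,b,x0,x1),f in(("top",(170,370,170,500),2.4),("side",(110,320,240,450),2.8)):
    im=env.grab_frame(cam)
    v=cv2.resize(im[a:b,x0:x1,::-1],None,fx=f,fy=f,interpolation=cv2.INTER_CUBIC).copy()
    for P,col in((tr,(0,255,0)),(box(-.002,.076),(0,0,255)),(box(-.002,.084),(255,0,0))):
        q=(proj(cam,P)+.5-[x0,a])*f
        cv2.polylines(v,[np.round(q).astype(int)],True,col,1)
    cv2.imwrite(f"pics/ov_{cam}.png",v)
E
```

```text
(no output)
```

View pics/ov_top.png

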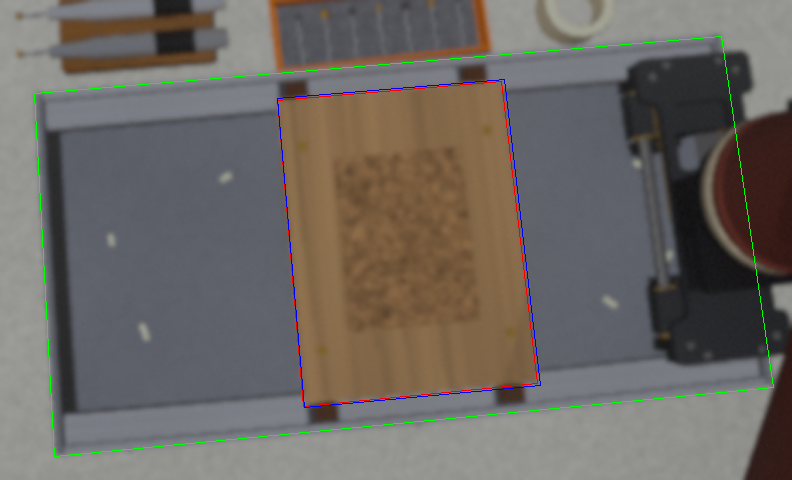

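View pics/ov_side.png

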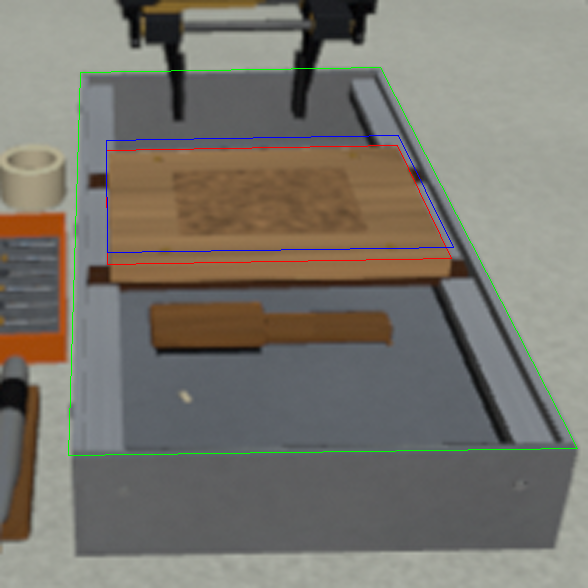

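send_rows:
  series:
    - {"offset":[0,0,-1],"turn":0}
    - {"offset":[0,0,-3],"turn":0}
    - {"offset":[0,0,-4],"turn":0}
    - {"offset":[0,0,-4],"turn":0}
    - {"offset":[0,0,0],"turn":0}
    - {"offset":[0,0,0],"turn":0}
    - {"offset":[0,0,0],"turn":0}

```text
clock: 11.4
eef_pos: [0.5148, -0.2425, 0.1769]
orientation: [0.999, 0.052, -0.0, -0.0]
force: [-0.0, -0.0, -0.4]
finger_gap: 1.002
```

```bash
python3 - <<'E'
from h import *
rep("final");print(env.finish_job())
E
```

```text
11.45 yaw 0.10309059378785997 TCP in tray -0.0002783533475814316 -0.18378022479787495 0.17660840633424482 [ 0.71599306 -0.25349128  0.41932363]
the job is handed in; nothing more can be done
None
```

The board is in its slots and the job is handed in, at about 11.5 s of the 32 s allowed. I pushed the board's -y edge with both open fingertips at 10–30 mm/s. It moved about 90 mm along the rails until it dropped, and then I backed off and raised the arm clear.

**Push:** the readings showed a steady 2–4 N while sliding. This fell to about 0 N when the board dropped, with no sign of ramming.

**Board position:** in both cameras the board's outline matches a top height of 76 mm (down in the slots), not 84 mm (still on the rails). It sits about 2–3 mm from the seat along the rails, square to them, with the battens over the slots.

**Other things:** the ring, case and rest look unmoved in the top picture, and so does the brush in the side picture. I compared these by eye and did not measure them. The arm was clear of everything at hand-in.

**Checks that disagreed:**
- **Side camera:** the network's board position from this camera was about 25–30 mm off along y, both before and after the push. I used the top camera and the outline match instead.
- **"Board" from the top camera:** after the push, one result placed it on the tray floor (conf 0.67), which was clearly wrong, so I ignored it.

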